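Find the full tin in the carrier

ROBOT

A 6-joint arm with a two-finger parallel gripper is mounted at the origin on a cart in front of the work surface, level with it; the furniture and walls round the work are solid. World frame = base frame: x ahead of the robot, y to its left, z up, the work surface at z = 0. Lengths are in mm, angles in rad, forces in N, time in s.
With the tool pointing down it reaches from about 350 to 975 mm from the base axis. Payload 4.9 kg.
Tool frame: the origin (TCP) lies on the centre line of the jaws, within the pads' length; the fingertips stand 22 mm ahead of it and the grasp point (between the pads) lies 3 mm ahead of it; z points along the fingers, y is the direction in which the jaws open and shut (so a half turn about z gives the same grasp; the last joint's range is limited). The gripper opens to 85 mm and grips with 20 to 120 N. Pads are 22 mm wide; open, the fingers measure 114 mm over their backs; the gripper's body (76 mm by 85 mm) begins 54 mm behind the grasp point. The pads swing forward as they close: fully open they stand 13 mm farther back than shut.
Start: joints at [1.085, 0.053, 1.613, -0, 1.476, -0.119], TCP at [224.133, 583.409, 253.304] pointing down, gripper open.
Joint ranges: [-3.01, 3.01], [-1.01, 2.22], [0.06, 2.58], [-1.02, 4.17], [0.09, 2.62], [-3.14, 3.14]. Speed limits (rad/s): [2.57, 2.57, 3.14, 3.14, 3.14, 3.14].

INTERFACE

Orientations are given as a unit quaternion [x, y, z, w].
In Python, from rig import status, get_image, calibration, sign_off, masks_of gives the robot as it stands.
- The arm moves only by the shell command python3 -m creep 'ROWS' [FORCE]. ROWS is JSON, a list of rows, each an object of numbers: "grip": the finger opening in mm, from 0 to 85.4; "dx", "dy", "dz": the shift along the tool's x, y, z in mm; "twist": the turn about the tool's z in degrees. A call has 1 to 10 rows; each row is the pose to reach, as a shift and turn from the pose measured when the call began, along the tool's axes at that moment; what a row does not reach only later rows make up. A row lasts 1/10 s, in which the tool goes at most 50 mm and 8.59 degrees, less where a joint would pass 70% of its speed; a pose out of reach is approached as far as the arm can. A call with a gripper value outside its range is refused whole. The fingers move at their own pace and stop on an object; FORCE is the grip in N (left out, the last holds). Time passes only in rows, so rows that repeat a pose let the fingers close. It gives the time, the measured TCP pose, the force and the opening at its end, in the units of the state.
- status.get_state(): the state, without advancing time (a new reading comes with each control period).
- get_image(name): name is "scene" or "top"; returns the picture (480x640x3 uint8, red, green, blue); there is no depth.
- calibration(name): a dict with "vertical_fov" (degrees; the focal length in pixels is half the picture's height over the tangent of half this angle, whatever the lens; pixels are square), "cx", "cy" (the principal point, pixels), "distortion" ([k1, k2, p1, p2, k3] as OpenCV has them; the pictures are not rectified), "R" (3x3) and "t" (3): a world point X has camera coordinates R X + t. Camera axes: x right, y down, z forward; pixel columns grow to the right and rows downward; lengths in mm; the calibration is good to about 2 mm. A picture is of the moment at which its call begins. calibration takes no time and is no camera call.
- sign_off(): hands the job in, once; it reports no verdict.
Trained networks look in the newest picture that a camera, given by its name, has taken for a name from the list of things; names that differ only in an ending like _2 or _b are one class to them, and where a whole thing is asked for, a point or a joint stands for the part that bears it (a point fixed in the world has none). Each returns a list of dicts, best first, with "conf" (0 to 1); they miss things now and then, are a little off and sometimes report something else, mostly with a low value. They report only what shows in the picture. A call takes as long as a camera call. They do not tell look-alikes from the thing itself.
- masks_of(label, camera): "mask" (480x640 bool, what is visible of it) and "rect" ([left, top, right, bottom] in pixels, round what is visible of it).
The state is a dict: "time": time; "joint_positions": joint angles; "joint_velocities": joint speeds; "effort": joint torques, N m; "position": TCP position; "tcp_rot": TCP orientation; "force": force on the tool from outside, world axes, zero at the start; "wrist_torque": the same for the moment, N m; "width": finger opening in mm.
Only numpy, scipy, OpenCV 4.12 (cv2) and the standard library are available. Lean on these libraries where they do the work, as an engineer would, in place of code of your own. Each camera call takes 0.05 s, during which the arm holds its last target. There are 200 camera calls.

TASK

One of the three identical closed tins of fasteners in the carrier is much heavier than the other two: swing the carry handle towards you until it snaps into its end detent, then lift the tins straight up clear of the tray one at a time, left, middle, right, to feel their weight for about a second each, standing each back upright in its own bay before the next. Finish while holding the heaviest one up, upright and still, with its base at least 12 cm above the bench and nothing but your grip carrying it (if the last one lifted is the heaviest, just keep it up), the other two standing in their bays. Keep the tins upright throughout, and leave the loose things around the carrier where they are.

Things in the scene. Friction and masses are not known exactly. Their poses are not given: they have to be found in the camera images.
- carrier: Grey sheet-steel carrier, fixed on the bench: tray 70 (x) by 258 mm (y), walls 22 mm high, 3 mm thick, floor 3 mm, with three bays 64 x 82 mm in a row along its y axis, centres at y = +85, 0, -85 mm. Upright cheek plates (104 mm along x, 68 mm high) at the ends, at x = -6, y = +-131 mm. Origin: centre of the underside, on the bench. Its x axis points away from the robot, turned up to 0.15 rad.
- handle (a joint): Angle of the carrier's carry handle, rad. 0: upright over the tins; positive: swung towards the robot (to the carrier's -x); starts at -0.3 to 0.25. End stop at 1.25; between 1.0 and 1.15 a spring-ball detent must be overcome with some 3 to 6 N at the bar, then the handle snaps to the stop and stays. Elsewhere a stiff hinge holds it where it is left.
- handle_grip (a point): Middle of the handle's bar, on its axis: black rubber sleeve 20 mm thick, 110 mm long, along the carrier's y axis, 110 mm from the hinge axis. The rest is 8 mm steel rod; the two legs run down to the hinge outside the cheeks, at y = +-145 mm. Upright, this point is 150 mm above the bench; in the detent it is 75 mm above it and 104 mm in front of the hinge (carrier's -x).
- handle_pivot (a point): Middle of the handle's hinge axis: 40 mm above the carrier's origin; the axis runs along the carrier's y axis.
- tin_left_centre (a point): Centre (40 mm above the base) of the tin in the left (+y of the carrier) bay. Closed round plain metal tin, 56 mm in diameter, 80 mm tall with its 54 mm lid, standing on the tray's floor: centre 43 mm, top 83 mm above the bench. All three look alike; one weighs 0.7 to 0.85 kg, the others 0.3 to 0.45 kg, in any bay. Loose contents (a few mm of play). z axis: up along the tin.
- tin_mid_centre (a point): Centre (40 mm above the base) of the tin in the middle bay. Closed round plain metal tin, 56 mm in diameter, 80 mm tall with its 54 mm lid, standing on the tray's floor: centre 43 mm, top 83 mm above the bench. All three look alike; one weighs 0.7 to 0.85 kg, the others 0.3 to 0.45 kg, in any bay. Loose contents (a few mm of play). z axis: up along the tin.
- tin_right_centre (a point): Centre (40 mm above the base) of the tin in the right (-y of the carrier) bay. Closed round plain metal tin, 56 mm in diameter, 80 mm tall with its 54 mm lid, standing on the tray's floor: centre 43 mm, top 83 mm above the bench. All three look alike; one weighs 0.7 to 0.85 kg, the others 0.3 to 0.45 kg, in any bay. Loose contents (a few mm of play). z axis: up along the tin.
- brass_fitting: Bystander: brass hose fitting, 24 x 27 x 40 mm, on the bench to the left of the carrier. Origin: centre of its underside.
- wood_wedge: Bystander: wooden wedge, 56 x 96 x 22 mm, on the bench between the robot and the carrier. Origin: centre of its underside.
- parallel: Bystander: pale steel parallel bar, 62 x 100 x 16 mm over all, on the bench in front of the left end of the carrier. Origin: centre of its underside.
There are look-alikes about, which are no part of the job. Leave any orange or turquoise look-alike of the part that bears tin_right_centre alone.

How it is judged (in metres and radians):
On the way, in this order (a step that is already met when the one before it is completed fails the run):
1. the handle is seated in its end detent, all tins in their bays (value of joint handle above 1.19 rad and distance of each of tin_left_centre, tin_mid_centre, tin_right_centre from where it was at the start of the episode below 0.03 m and height (world z) of each of tin_left_centre, tin_mid_centre, tin_right_centre below 0.052 m and angle between each of tin_left_centre, tin_mid_centre, tin_right_centre's own z axis and vertical below 0.15 rad), for 0.2 s.
2. the left tin is held up clear of the tray, the others in their bays (height (world z) of tin_left_centre above 0.064 m and contact force between the fingers and tin_left above 1 N and distance of each of tin_mid_centre, tin_right_centre from where it was at the start of the episode below 0.03 m and height (world z) of each of tin_mid_centre, tin_right_centre below 0.052 m and angle between each of tin_mid_centre, tin_right_centre's own z axis and vertical below 0.15 rad), for 0.3 s.
3. the mid tin is held up clear of the tray, the others in their bays (height (world z) of tin_mid_centre above 0.064 m and contact force between the fingers and tin_mid above 1 N and distance of each of tin_left_centre, tin_right_centre from where it was at the start of the episode below 0.03 m and height (world z) of each of tin_left_centre, tin_right_centre below 0.052 m and angle between each of tin_left_centre, tin_right_centre's own z axis and vertical below 0.15 rad), for 0.3 s.
4. the right tin is held up clear of the tray, the others in their bays (height (world z) of tin_right_centre above 0.064 m and contact force between the fingers and tin_right above 1 N and distance of each of tin_left_centre, tin_mid_centre from where it was at the start of the episode below 0.03 m and height (world z) of each of tin_left_centre, tin_mid_centre below 0.052 m and angle between each of tin_left_centre, tin_mid_centre's own z axis and vertical below 0.15 rad), for 0.3 s.
At the end, for the whole second after the job is handed in: Heaviest tin held by the fingers, centre over 130 mm above the bench, tilt under 0.35 rad, still, clear of the carrier; the other two (each pressing under 5.7 N on the carrier) upright within 30 mm of their starts, untouched; handle past 1.19 rad (value of joint handle above 1.19 rad and ((height (world z) of tin_left_centre above 0.13 m and angle between tin_left_centre's own z axis and vertical below 0.35 rad and contact force between the fingers and tin_left above 2 N and linear speed of tin_left below 0.05 m/s and contact force between tin_left and carrier below 0.1 N and (distance of tin_mid_centre from where it was at the start of the episode below 0.03 m and height (world z) of tin_mid_centre below 0.052 m and angle between tin_mid_centre's own z axis and vertical below 0.15 rad) and (distance of tin_right_centre from where it was at the start of the episode below 0.03 m and height (world z) of tin_right_centre below 0.052 m and angle between tin_right_centre's own z axis and vertical below 0.15 rad) and contact force between tin_mid and carrier between 1.5 and 5.7 N and contact force between tin_right and carrier between 1.5 and 5.7 N and contact force between the arm and tin_mid below 0.2 N and contact force between the arm and tin_right below 0.2 N) or (height (world z) of tin_mid_centre above 0.13 m and angle between tin_mid_centre's own z axis and vertical below 0.35 rad and contact force between the fingers and tin_mid above 2 N and linear speed of tin_mid below 0.05 m/s and contact force between tin_mid and carrier below 0.1 N and (distance of tin_left_centre from where it was at the start of the episode below 0.03 m and height (world z) of tin_left_centre below 0.052 m and angle between tin_left_centre's own z axis and vertical below 0.15 rad) and (distance of tin_right_centre from where it was at the start of the episode below 0.03 m and height (world z) of tin_right_centre below 0.052 m and angle between tin_right_centre's own z axis and vertical below 0.15 rad) and contact force between tin_left and carrier between 1.5 and 5.7 N and contact force between tin_right and carrier between 1.5 and 5.7 N and contact force between the arm and tin_left below 0.2 N and contact force between the arm and tin_right below 0.2 N) or (height (world z) of tin_right_centre above 0.13 m and angle between tin_right_centre's own z axis and vertical below 0.35 rad and contact force between the fingers and tin_right above 2 N and linear speed of tin_right below 0.05 m/s and contact force between tin_right and carrier below 0.1 N and (distance of tin_left_centre from where it was at the start of the episode below 0.03 m and height (world z) of tin_left_centre below 0.052 m and angle between tin_left_centre's own z axis and vertical below 0.15 rad) and (distance of tin_mid_centre from where it was at the start of the episode below 0.03 m and height (world z) of tin_mid_centre below 0.052 m and angle between tin_mid_centre's own z axis and vertical below 0.15 rad) and contact force between tin_left and carrier between 1.5 and 5.7 N and contact force between tin_mid and carrier between 1.5 and 5.7 N and contact force between the arm and tin_left below 0.2 N and contact force between the arm and tin_mid below 0.2 N))); the arm keeps its last pose, push and grip.
It fails at once if a tin is tipped over by more than 0.7 rad (angle between any of tin_left_centre, tin_mid_centre, tin_right_centre's own z axis and vertical above 0.7 rad).
It fails at once if a loose thing near the carrier is moved by more than 30 mm (distance of any of brass_fitting, wood_wedge, parallel from where it was at the start of the episode above 0.03 m).
It also fails if it takes over 72 s, if anything falls off the work surface, if the arm or the gripper's body presses on something with over 40 N, if the wrist force passes 120 N, or if a joint passes its speed limit or range.

## Working session

There is one attempt and no reset: what is moved stays moved. The work goes in short steps, Python scripts to look and compute and a shell command to move; the robot and the scene stay as the last step left them, time stands still between calls to the robot, and variables do not carry over. Pictures are saved under pics/ and viewed, about 8 in all and at most 12, crops included, and the job is handed in when it is done.

```bash
mkdir -p pics; ls
python3 - <<'E'
from rig import *
import cv2,numpy as np
s=status.get_state();print({k:np.round(v,3).tolist() for k,v in s.items()})
for n in("scene","top"):
    c=calibration(n);print(n,{k:np.round(v,4).tolist() for k,v in c.items()})
    cv2.imwrite(f"pics/{n}0.png",get_image(n)[:,:,::-1])
    for l in("tin_mid_centre","handle","carrier"):
        for m in masks_of(l,n): print(n,l,round(m["conf"],2),np.round(m["rect"]).tolist(),int(m["mask"].sum()))
E
```

```text
pics
{'time': 0.0, 'joint_positions': [1.085, 0.053, 1.614, 0.0, 1.476, -0.119], 'joint_velocities': [-0.002, -0.002, 0.002, 0.001, 0.002, -0.001], 'effort': [0.001, -39.369, -37.018, -0.0, 0.007, 0.0], 'position': [223.867, 582.916, 252.082], 'tcp_rot': [0.182, 0.983, -0.001, -0.0], 'force': [-0.045, 0.269, 0.805], 'wrist_torque': [0.01, 0.009, 0.06], 'width': 85.588}
scene {'vertical_fov': 47.5049, 'cx': 316.0091, 'cy': 237.0611, 'distortion': [-0.0929, 0.0, 0.0, 0.0, 0.0], 'R': [[-0.8668, -0.4986, 0.0124], [-0.3297, 0.5542, -0.7643], [0.3742, -0.6666, -0.6447]], 't': [676.3021, 20.8393, 1424.2549]}
scene tin_mid_centre 0.92 [322.0, 231.0, 346.0, 270.0] 762
scene tin_mid_centre 0.37 [295.0, 192.0, 368.0, 283.0] 635
scene handle 0.61 [292.0, 191.0, 371.0, 289.0] 715
scene carrier 0.75 [280.0, 192.0, 381.0, 302.0] 2343
top {'vertical_fov': 57.234, 'cx': 321.2503, 'cy': 238.061, 'distortion': [0.0055, 0.0, 0.0, 0.0, 0.0], 'R': [[-0.0218, -0.9997, 0.0089], [-0.9989, 0.0214, -0.0427], [0.0425, -0.0099, -0.999]], 't': [420.6709, 505.9354, 949.0245]}
top tin_mid_centre 0.91 [324.0, 223.0, 349.0, 252.0] 317
top handle 0.95 [255.0, 227.0, 415.0, 250.0] 1099
top carrier 0.81 [261.0, 211.0, 412.0, 268.0] 3197
top carrier 0.4 [279.0, 219.0, 310.0, 247.0] 502
```

View pics/top0.png

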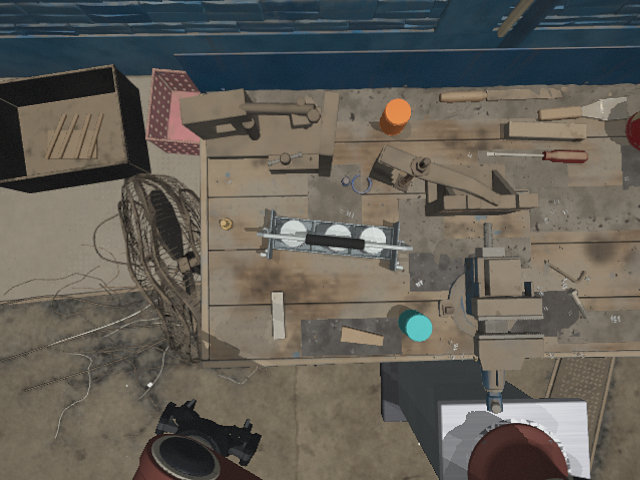

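View pics/scene0.png

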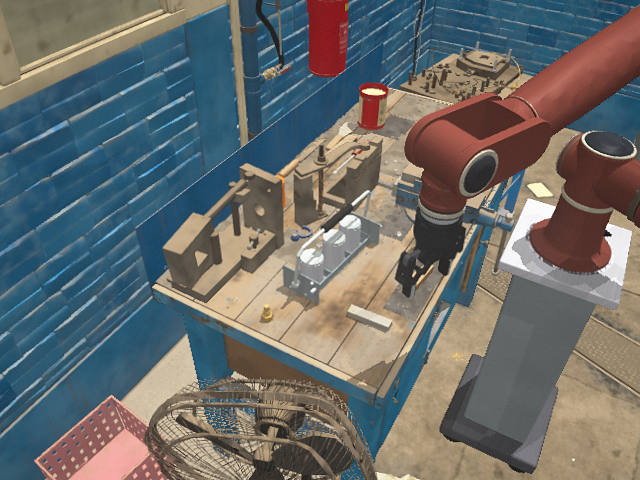

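```bash
cat > h.py <<'E'
from rig import *
import cv2,numpy as np
def cam(n):
    c=calibration(n);f=240/np.tan(np.radians(c["vertical_fov"])/2)
    return np.array([[f,0,c["cx"]],[0,f,c["cy"]],[0,0,1]]),np.array(c["distortion"],float),np.array(c["R"],float),np.array(c["t"],float)
def proj(n,P):
    K,d,R,t=cam(n);return cv2.projectPoints(np.array(P,float).reshape(-1,1,3),cv2.Rodrigues(R)[0],t,K,d)[0].reshape(-1,2)
def ray(n,uv):
    K,d,R,t=cam(n);q=cv2.undistortPoints(np.array(uv,float).reshape(-1,1,2),K,d).reshape(-1,2)
    D=np.c_[q,np.ones(len(q))]@R;return -R.T@t,D
def back(n,uv,z):
    o,D=ray(n,uv);return o+D*((z-o[2])/D[:,2])[:,None]
def tri(a,b):
    (o1,d1),(o2,d2)=ray("top",[a]),ray("scene",[b]);d1=d1[0];d2=d2[0]
    s=np.linalg.lstsq(np.c_[d1,-d2],o2-o1,rcond=None)[0];p=o1+s[0]*d1;q=o2+s[1]*d2
    return (p+q)/2,np.linalg.norm(p-q)
def model(x,y,yaw,th):
    c,s=np.cos(yaw),np.sin(yaw);W=lambda P:np.array(P,float)@np.array([[c,s,0],[-s,c,0],[0,0,1]])+[x,y,0]
    L=[]
    a=np.linspace(0,2*np.pi,40)
    for ty in(85,0,-85): L.append(W(np.c_[27*np.cos(a),ty+27*np.sin(a),0*a+83]))
    for cy in(131,-131): L.append(W([[-58,cy,0],[46,cy,0],[46,cy,68],[-58,cy,68],[-58,cy,0]]))
    L.append(W([[-35,-129,22],[35,-129,22],[35,129,22],[-35,129,22],[-35,-129,22]]))
    gx,gz=-110*np.sin(th),40+110*np.cos(th)
    L.append(W([[0,145,40],[gx,145,gz],[gx,-145,gz],[0,-145,40]]));L.append(W([[gx,55,gz],[gx,-55,gz]]))
    return L
def overlay(pose,n,box,k,name,img=None):
    img=get_image(n) if img is None else img
    x0,y0,x1,y1=box;I=cv2.resize(img[y0:y1,x0:x1,::-1],None,fx=k,fy=k,interpolation=cv2.INTER_CUBIC)
    for l in (model(*pose) if pose else []): cv2.polylines(I,[np.int32((proj(n,l)-[x0,y0]+.5)*k)],False,(0,0,255),1)
    return I
E
python3 - <<'E'
from h import *
P={}
for n in("top","scene"):
    img=get_image(n);m=masks_of("handle",n)[0]["mask"]
    k=cv2.morphologyEx((m&(img.max(2)<60)).astype(np.uint8),cv2.MORPH_OPEN,np.ones((2,2)))
    ys,xs=np.nonzero(k);(c,(w,h),a)=cv2.minAreaRect(np.c_[xs,ys].astype(np.float32))
    b=cv2.boxPoints((c,(w,h),a));e=[(b[0]+b[1])/2,(b[2]+b[3])/2] if np.linalg.norm(b[0]-b[1])<np.linalg.norm(b[1]-b[2]) else [(b[1]+b[2])/2,(b[3]+b[0])/2]
    e=sorted(e,key=lambda p:p[0]); P[n]=(c,e);print(n,c,e,len(xs),w,h)
g,r=tri(P["top"][0],P["scene"][0]);print("grip",g,r)
for i in(0,1): print(tri(P["top"][1][i],P["scene"][1][i]))
pts=back("top",P["top"][1],g[2]);d=pts[0]-pts[1];yaw=np.arctan2(-d[0],d[1]);print(pts,yaw,np.linalg.norm(d))
m=masks_of("carrier","top")[0]["mask"];ys,xs=np.nonzero(m);r=cv2.minAreaRect(np.c_[xs,ys].astype(np.float32));print(r,back("top",[r[0]],45))
o=np.array(g);off=0
cen=back("top",[r[0]],45)[0]
pose=(cen[0],cen[1],yaw,np.arcsin(np.clip(-((g[:2]-cen[:2])@[np.cos(yaw),np.sin(yaw)])/110,-1,1)));print(pose)
A=overlay(pose,"top",(250,190,430,280),4,"");B=overlay(pose,"scene",(270,180,390,310),4,"")
cv2.imwrite("pics/ov1.png",A);cv2.imwrite("pics/ov1s.png",B)
E
```

```text
top (335.519775390625, 242.302001953125) [array([306.75742, 239.42577], dtype=float32), array([364.28214, 245.17824], dtype=float32)] 564 57.81165313720703 10.248881340026855
scene (338.61138916015625, 221.63612365722656) [array([327.06683, 231.08167], dtype=float32), array([350.15594, 212.19058], dtype=float32)] 15 1.7589930295944214 29.832534790039062
grip [500.78043724 384.11575606 136.67619209] 0.22501755447349614
(array([504.97127734, 437.06603329, 144.2606899 ]), np.float64(4.872552545365329))
(array([495.94708818, 330.08504453, 130.537438  ]), np.float64(3.3677724334988093))
[[507.47436774 438.29725323 136.67619209]
 [494.28581447 330.00305311 136.67619209]] -0.12118770498834029 109.09432486783733
((334.0382080078125, 240.59889221191406), (156.8142547607422, 49.3481330871582), 5.440331935882568) [[507.46981703 383.32652861  45.        ]]
(np.float64(507.4698170298603), np.float64(383.3265286106641), np.float64(-0.12118770498834029), np.float64(0.061272231275918354))
```

View pics/ov1.png

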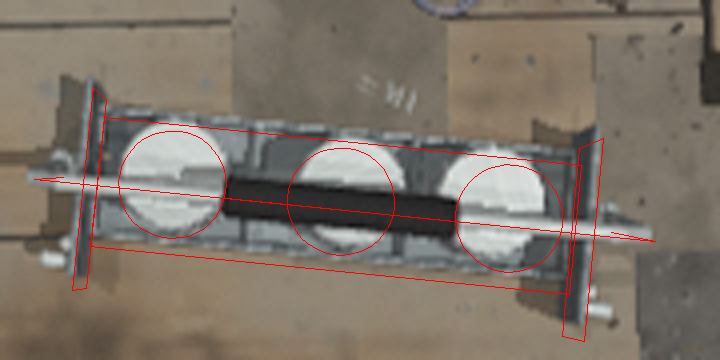

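```bash
cat > fit.py <<'E'
from h import *
from scipy.optimize import least_squares
T=np.array([[273.2,210],[270,258.7],[399.5,222.5],[393.3,271.3],[306.8,239.4],[364.3,245.2]])
def f(p):
    L=model(*p);return (proj("top",[L[3][2],L[3][3],L[4][2],L[4][3],*L[7][:2] if 0 else L[-1]])-T).ravel()
r=least_squares(f,[512,383,-.12,.06]);pose=tuple(r.x);print("pose",np.round(pose,3),np.round(r.fun,1))
img=get_image("top")
# lids: bright pixels, RANSAC-free circle fit on hull per blob
m=((img.min(2)>165)).astype(np.uint8);m[:, :255]=0;m[:,395:]=0;m[:218]=0;m[262:]=0
C=[]
for c0 in((293.2,235),(337.5,237.5),(373,239.5)):
    ed=cv2.Canny(img[:,:,::-1].copy(),60,180);ys,xs=np.nonzero(ed);d=np.hypot(xs-c0[0],ys-c0[1])
    s=(d>10)&(d<16)&(ys<c0[1]+1);q=np.c_[xs,ys][s]
    rr=least_squares(lambda p:np.hypot(q[:,0]-p[0],q[:,1]-p[1])-13.3,c0,loss="soft_l1",f_scale=.5)
    b=back("top",[rr.x],83)[0];C.append(b)
    x,y,a,_=pose;dl=b[:2]-[x,y];print(np.round(rr.x,1),len(q),np.round(b,1),"in carrier",np.round([dl@[np.cos(a),np.sin(a)],dl@[-np.sin(a),np.cos(a)]],1))
A=overlay(pose,"top",(250,190,430,280),4,"",img)
for b in C:
    a=np.linspace(0,6.283,40);cv2.polylines(A,[np.int32((proj("top",b+np.c_[27*np.cos(a),27*np.sin(a),0*a])-[250,190]+.5)*4)],True,(0,255,0),1)
B=overlay(pose,"scene",(270,180,390,310),4,"");I=np.zeros((360+0,0,3))
B=cv2.resize(B,None,fx=.9,fy=.9)
A=cv2.resize(A,None,fx=.6*1.0,fy=.6);
W=np.zeros((600,800,3),np.uint8);W[:216,:432]=A;h,w=B.shape[:2];W[600-h if 0 else 110:110+h,800-w+60-60:][:h,:w]=B
cv2.imwrite("pics/ov2.png",W)
print("bar at angle", model(*pose)[-1].mean(0))
E
python3 fit.py
```

```text
File "fit.py", line 5
    L=model(*p);return (proj("top",[L[3][2],L[3][3],L[4][2],L[4][3],*L[7][:2] if 0 else L[-1]])-T).ravel()
                                                                              ^^
SyntaxError: invalid syntax
```

```bash
sed -i 's/\*L\[7\]\[:2\] if 0 else L\[-1\]/*L[-1]/' fit.py; python3 fit.py
```

```text
pose [ 5.12681e+02  3.83346e+02 -1.21000e-01  1.12000e-01] [-0.3 -1.1 -2.4  0.8  0.7 -0.8  2.2  1.  -0.8 -0.1  0.6  0. ]
[293.1 233.1] 67 [523.  466.7  83. ] in carrier [ 0.1 84. ]
[337.4 237.1] 69 [513. 378.  83.] in carrier [ 1.  -5.3]
[372.5 239.7] 59 [506.2 307.5  83. ] in carrier [  2.7 -76.1]
bar at angle [500.49539603 384.8318304  149.31287644]
```

View pics/ov2.png

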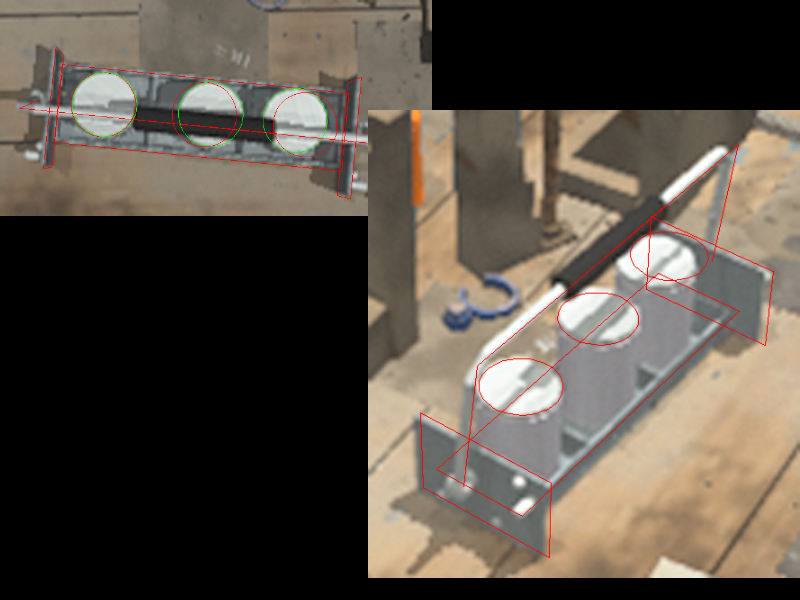

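```bash
cat > goal.py <<'E'
# usage: goal.py x y z [tool-y angle deg]  -> shift in tool axes
import sys,numpy as np
from rig import status
from scipy.spatial.transform import Rotation as Ro
def goal(x,y,z,a=None):
    s=status.get_state();R=Ro.from_quat(s["tcp_rot"]).as_matrix();p=np.array(s["position"])
    d=R.T@(np.array([x,y,z])-p);ang=np.degrees(np.arctan2(R[1,1],R[0,1]))
    tw=None if a is None else (ang-a+180)%360-180
    print("t",round(s["time"],2),"pos",np.round(p,1),"ang",round(ang,1),"tilt",np.round(R[:2,2],3),"F",np.round(s["force"],1),"w",round(s["width"],1),"q6",round(s["joint_positions"][5],2),"->",np.round(d,1),"twist",tw)
if __name__=="__main__": goal(*map(float,sys.argv[1:]))
E
python3 goal.py 501 385 253 -6.6
```

```text
t 0.85 pos [224.1 583.4 253.3] ang 69.0 tilt [0. 0.] F [ 0.1 -0.1 -0.3] w 85.3 q6 -0.12 -> [-3.296e+02 -8.590e+01  3.000e-01] twist 75.58477304254379
```

```bash
python3 -m creep '[{"grip":85,"dx":-40,"dy":-10,"dz":0,"twist":8},{"grip":85,"dx":-80,"dy":-20,"dz":0,"twist":16},{"grip":85,"dx":-120,"dy":-31,"dz":0,"twist":24},{"grip":85,"dx":-160,"dy":-42,"dz":0,"twist":32},{"grip":85,"dx":-200,"dy":-52,"dz":0,"twist":40},{"grip":85,"dx":-240,"dy":-63,"dz":0,"twist":48},{"grip":85,"dx":-280,"dy":-73,"dz":0,"twist":56},{"grip":85,"dx":-320,"dy":-84,"dz":0,"twist":64},{"grip":85,"dx":-329.6,"dy":-85.9,"dz":0,"twist":72},{"grip":85,"dx":-329.6,"dy":-85.9,"dz":0,"twist":75.6}]' 30; python3 goal.py 501 385 152 -6.6
```

```text
time: 1.85
position: [502.8, 383.4, 253.2]
tcp_rot: [0.749, 0.662, -0.0, 0.0]
force: [-0.5, 0.1, 0.3]
width: 85.1
t 1.85 pos [502.8 383.4 253.2] ang -7.0 tilt [ 0. -0.] F [-0.5  0.1  0.3] w 85.1 q6 0.66 -> [  1.3  -2.  101.2] twist -0.4212644129306682
```

```bash
python3 -m creep '[{"grip":85,"dx":1,"dy":-2,"dz":30,"twist":0},{"grip":85,"dx":1,"dy":-2,"dz":60,"twist":0},{"grip":85,"dx":1,"dy":-2,"dz":90,"twist":0},{"grip":85,"dx":1,"dy":-2,"dz":102,"twist":0},{"grip":85,"dx":1,"dy":-2,"dz":102,"twist":0},{"grip":15,"dx":1,"dy":-2,"dz":102,"twist":0},{"grip":15,"dx":1,"dy":-2,"dz":102,"twist":0},{"grip":15,"dx":1,"dy":-2,"dz":102,"twist":0},{"grip":15,"dx":1,"dy":-2,"dz":102,"twist":0},{"grip":15,"dx":1,"dy":-2,"dz":102,"twist":0}]' 30; python3 goal.py 501 385 152 -6.6;  python3 -m creep '[{"grip":15,"dx":0,"dy":0,"dz":0,"twist":0},{"grip":15,"dx":0,"dy":0,"dz":0,"twist":0},{"grip":15,"dx":0,"dy":0,"dz":0,"twist":0},{"grip":15,"dx":0,"dy":0,"dz":0,"twist":0}]'; python3 goal.py 501 385 152 -6.6
```

```text
time: 2.85
position: [501.4, 385.0, 152.4]
tcp_rot: [0.749, 0.663, 0.001, 0.0]
force: [-0.4, 0.8, 2.6]
width: 19.3
t 2.85 pos [501.4 385.  152.4] ang -7.0 tilt [0.002 0.001] F [-0.4  0.8  2.6] w 19.3 q6 0.66 -> [-0.  -0.4  0.4] twist -0.40521951038641646
time: 3.25
position: [501.4, 384.9, 152.4]
tcp_rot: [0.749, 0.663, 0.001, 0.0]
force: [-0.9, 0.2, 0.6]
width: 19.0
t 3.25 pos [501.4 384.9 152.4] ang -7.0 tilt [0.002 0.001] F [-0.9  0.2  0.6] w 19.0 q6 0.66 -> [ 0.  -0.4  0.4] twist -0.40475226519347984
```

```bash
python3 -m creep '[{"grip":15,"dx":0,"dy":-11,"dz":1.6,"twist":0},{"grip":15,"dx":0,"dy":-21.5,"dz":4.4,"twist":0},{"grip":15,"dx":0,"dy":-32,"dz":8,"twist":0},{"grip":15,"dx":0,"dy":-42,"dz":13,"twist":0},{"grip":15,"dx":0,"dy":-51,"dz":18.7,"twist":0},{"grip":15,"dx":0,"dy":-60,"dz":25,"twist":0},{"grip":15,"dx":0,"dy":-68,"dz":33,"twist":0},{"grip":15,"dx":0,"dy":-75,"dz":41,"twist":0},{"grip":15,"dx":0,"dy":-78.5,"dz":45.5,"twist":0},{"grip":15,"dx":0,"dy":-78.5,"dz":45.5,"twist":0}]'; python3 goal.py 409.5 395 78 -7
```

```text
time: 4.25
position: [422.6, 394.6, 105.7]
tcp_rot: [0.749, 0.663, 0.0, -0.0]
force: [2.7, -0.5, 0.3]
width: 19.0
t 4.25 pos [422.6 394.6 105.7] ang -7.0 tilt [0. 0.] F [ 2.7 -0.5  0.3] w 19.0 q6 0.74 -> [ -1.2 -13.   27.7] twist 0.01516205347766686
```

```bash
python3 -m creep '[{"grip":15,"dx":0,"dy":-3,"dz":4.5,"twist":0},{"grip":15,"dx":0,"dy":-6,"dz":9.3,"twist":0},{"grip":15,"dx":0,"dy":-8.5,"dz":14,"twist":0},{"grip":15,"dx":0,"dy":-11,"dz":19,"twist":0},{"grip":15,"dx":0,"dy":-13,"dz":24,"twist":0},{"grip":15,"dx":0,"dy":-15,"dz":29.5,"twist":0},{"grip":15,"dx":0,"dy":-15,"dz":31,"twist":0},{"grip":15,"dx":0,"dy":-15,"dz":31,"twist":0}]'; python3 goal.py 409.5 395 78 -7
python3 - <<'E'
from h import *
pose=(512.7,383.3,-.118,1.25)
A=overlay(pose,"top",(250,190,430,310),4,"");B=overlay(pose,"scene",(270,180,390,310),4,"")
W=np.zeros((520,800,3),np.uint8);A=cv2.resize(A,None,fx=.55,fy=.55);B=cv2.resize(B,None,fx=.8,fy=.8)
W[:A.shape[0],:A.shape[1]]=A;W[-B.shape[0]:,-B.shape[1]:]=B;cv2.imwrite("pics/h1.png",W)
E
```

```text
time: 5.05
position: [411.4, 397.3, 81.4]
tcp_rot: [0.749, 0.663, 0.003, 0.002]
force: [-0.8, -12.5, 27.7]
width: 19.1
t 5.05 pos [411.4 397.3  81.4] ang -7.0 tilt [0.006 0.001] F [ -0.8 -12.5  27.7] w 19.1 q6 0.76 -> [-2.5 -1.7  3.4] twist -0.0050101882621902405
```

View pics/h1.png

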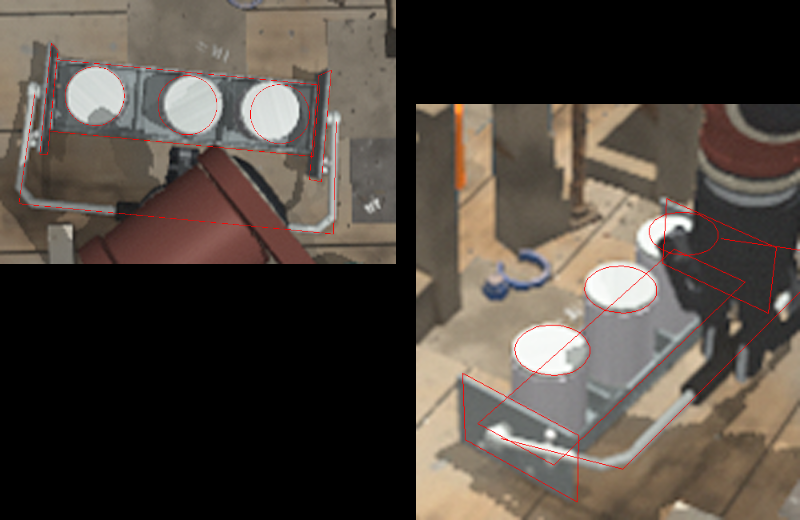

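```bash
python3 -m creep '[{"grip":50,"dx":0,"dy":0,"dz":0,"twist":0},{"grip":50,"dx":0,"dy":0,"dz":0,"twist":0},{"grip":50,"dx":0,"dy":0,"dz":0,"twist":0},{"grip":50,"dx":0,"dy":0,"dz":0,"twist":0},{"grip":50,"dx":0,"dy":0,"dz":-40,"twist":0},{"grip":50,"dx":0,"dy":0,"dz":-80,"twist":0},{"grip":50,"dx":0,"dy":0,"dz":-120,"twist":0},{"grip":50,"dx":0,"dy":-40,"dz":-120,"twist":0},{"grip":50,"dx":0,"dy":-80,"dz":-120,"twist":0},{"grip":50,"dx":0,"dy":-80,"dz":-120,"twist":0}]'
python3 - <<'E'
from h import *
pose=(512.7,383.3,-.118,1.25)
A=overlay(pose,"top",(250,190,430,310),4,"");B=overlay(pose,"scene",(270,180,400,310),4,"")
W=np.zeros((560,800,3),np.uint8);A=cv2.resize(A,None,fx=.55,fy=.55);B=cv2.resize(B,None,fx=.8,fy=.8)
W[:A.shape[0],:A.shape[1]]=A;W[-B.shape[0]:,-B.shape[1]:]=B;cv2.imwrite("pics/h2.png",W)
E
python3 goal.py 409.5 395 78 -7
```

```text
time: 6.15
position: [327.3, 406.9, 199.6]
tcp_rot: [0.748, 0.664, 0.001, 0.001]
force: [0.4, 0.2, -0.9]
width: 50.5
t 6.25 pos [330.2 406.8 200. ] ang -6.9 tilt [0.005 0.   ] F [ 0.9 -0.  -0.2] w 49.9 q6 0.87 -> [ -2.3  79.5 122.4] twist 0.07622933111596808
```

View pics/h2.png

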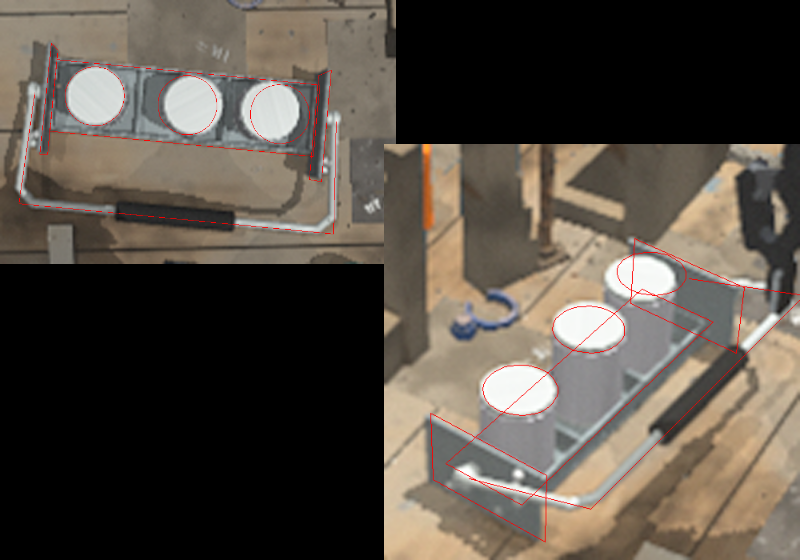

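```bash
cat > look.py <<'E'
from h import *
def lids():
    img=get_image("top");m=(img.min(2)>175).astype(np.uint8);m=cv2.morphologyEx(m,cv2.MORPH_OPEN,np.ones((5,5)))
    n,l,st,c=cv2.connectedComponentsWithStats(m)
    for i in range(1,n):
        if 300<st[i,4]<900 and 250<c[i,0]<420 and 200<c[i,1]<265: print("lid",np.round(c[i],1),st[i].tolist(),"z83->",np.round(back("top",[c[i]],83)[0],1))
    return img
def sleeve():
    P=[]
    for n,box in(("top",(290,270,370,300)),("scene",(345,235,390,290))):
        g=get_image(n).max(2);x0,y0,x1,y1=box;m=(g[y0:y1,x0:x1]<60).astype(np.uint8)
        k,l,st,c=cv2.connectedComponentsWithStats(m);i=1+np.argmax(st[1:,4]);P.append(c[i]+[x0,y0]);print(n,P[-1],st[i].tolist())
    print("sleeve",tri(*P))
if __name__=="__main__": lids();sleeve()
E
python3 look.py
```

```text
lid [293. 233.] [281, 221, 25, 25, 527] z83-> [523.1 466.9  83. ]
lid [337.5 237.4] [325, 225, 26, 26, 538] z83-> [512.4 377.7  83. ]
lid [372.5 239.9] [360, 228, 26, 25, 529] z83-> [505.9 307.4  83. ]
top [328.66462168 287.67893661] [12, 11, 55, 14, 489]
scene [365.95714286 262.18571429] [8, 12, 30, 26, 70]
sleeve (array([413.45660439, 398.58019379,  61.04534105]), np.float64(6.338554177513117))
```

```bash
python3 goal.py 523 467 160 -6.6
```

```text
t 6.4 pos [331.8 406.7 200.4] ang -7.1 tilt [0.006 0.001] F [ 0.6 -0.4 -0.8] w 50.4 q6 0.87 -> [ 83.3 182.1  41.5] twist -0.4525692658249909
```

```bash
python3 -m creep '[{"grip":85,"dx":17,"dy":36,"dz":0,"twist":0},{"grip":85,"dx":34,"dy":73,"dz":0,"twist":0},{"grip":85,"dx":50,"dy":110,"dz":0,"twist":0},{"grip":85,"dx":67,"dy":146,"dz":0,"twist":-0.4},{"grip":85,"dx":83,"dy":182,"dz":0,"twist":-0.4},{"grip":85,"dx":83,"dy":182,"dz":30,"twist":-0.4},{"grip":85,"dx":83,"dy":182,"dz":40,"twist":-0.4},{"grip":85,"dx":83,"dy":182,"dz":40,"twist":-0.4},{"grip":85,"dx":83,"dy":182,"dz":40,"twist":-0.4}]' 50; python3 goal.py 523 467 55 -6.6
```

```text
time: 7.3
position: [522.5, 466.5, 161.4]
tcp_rot: [0.747, 0.665, 0.002, 0.002]
force: [-0.4, 0.3, 0.9]
width: 84.6
t 7.3 pos [522.5 466.5 161.4] ang -6.7 tilt [0.005 0.   ] F [-0.4  0.3  0.9] w 84.6 q6 0.74 -> [ 5.000e-01 -1.000e-01  1.064e+02] twist -0.052890604001731845
```

```bash
python3 -m creep '[{"grip":85,"dx":0,"dy":0,"dz":30,"twist":0},{"grip":85,"dx":0,"dy":0,"dz":60,"twist":0},{"grip":85,"dx":0,"dy":0,"dz":85,"twist":0},{"grip":85,"dx":0,"dy":0,"dz":100,"twist":0},{"grip":85,"dx":0,"dy":0,"dz":106,"twist":0},{"grip":85,"dx":0,"dy":0,"dz":106,"twist":0},{"grip":65,"dx":0,"dy":0,"dz":106,"twist":0},{"grip":50,"dx":0,"dy":0,"dz":106,"twist":0},{"grip":50,"dx":0,"dy":0,"dz":106,"twist":0},{"grip":50,"dx":0,"dy":0,"dz":106,"twist":0}]' 50; python3 -m creep '[{"grip":50,"dx":0,"dy":0,"dz":0,"twist":0},{"grip":50,"dx":0,"dy":0,"dz":0,"twist":0},{"grip":50,"dx":0,"dy":0,"dz":0,"twist":0}]'; python3 goal.py 523 467 100 -6.6
```

```text
time: 8.3
position: [524.1, 467.4, 58.0]
tcp_rot: [0.747, 0.665, 0.004, 0.002]
force: [0.0, 0.4, 6.4]
width: 55.7
time: 8.6
position: [524.0, 467.4, 58.0]
tcp_rot: [0.747, 0.665, 0.004, 0.002]
force: [-0.8, -0.9, -0.2]
width: 55.5
t 8.6 pos [524.  467.4  58. ] ang -6.7 tilt [0.007 0.002] F [-0.8 -0.9 -0.2] w 55.5 q6 0.74 -> [ -0.4  -0.7 -42. ] twist -0.05890624457583726
```

```bash
python3 -m creep '[{"grip":50,"dx":0,"dy":0,"dz":-10,"twist":0},{"grip":50,"dx":0,"dy":0,"dz":-20,"twist":0},{"grip":50,"dx":0,"dy":0,"dz":-30,"twist":0},{"grip":50,"dx":0,"dy":0,"dz":-40,"twist":0},{"grip":50,"dx":0,"dy":0,"dz":-45,"twist":0},{"grip":50,"dx":0,"dy":0,"dz":-45,"twist":0},{"grip":50,"dx":0,"dy":0,"dz":-45,"twist":0},{"grip":50,"dx":0,"dy":0,"dz":-45,"twist":0}]'; for i in 1 2 3; do python3 -m creep '[{"grip":50,"dx":0,"dy":0,"dz":0,"twist":0},{"grip":50,"dx":0,"dy":0,"dz":0,"twist":0},{"grip":50,"dx":0,"dy":0,"dz":0,"twist":0}]'; done;  python3 goal.py 524 467.4 58 -6.6
python3 - <<'E'
from h import *
cv2.imwrite("pics/l1.png",cv2.resize(get_image("scene")[170:320,260:410,::-1],None,fx=4,fy=4))
E
```

```text
time: 9.4
position: [523.3, 467.0, 102.1]
tcp_rot: [0.747, 0.665, 0.003, 0.001]
force: [-1.1, 1.7, -8.3]
width: 55.9
time: 9.7
position: [523.1, 466.9, 101.7]
tcp_rot: [0.747, 0.665, 0.002, 0.001]
force: [-0.4, -0.1, -8.0]
width: 56.0
time: 10.0
position: [523.1, 466.8, 101.7]
tcp_rot: [0.747, 0.665, 0.002, 0.001]
force: [-0.1, -0.5, -7.1]
width: 55.8
time: 10.3
position: [523.1, 466.9, 101.7]
tcp_rot: [0.747, 0.665, 0.002, 0.001]
force: [-0.4, 0.2, -7.9]
width: 56.1
t 10.3 pos [523.1 466.9 101.7] ang -6.7 tilt [0.006 0.001] F [-0.4  0.2 -7.9] w 56.1 q6 0.74 -> [ 0.6  0.6 43.7] twist -0.056854794695254895
```

View pics/l1.png

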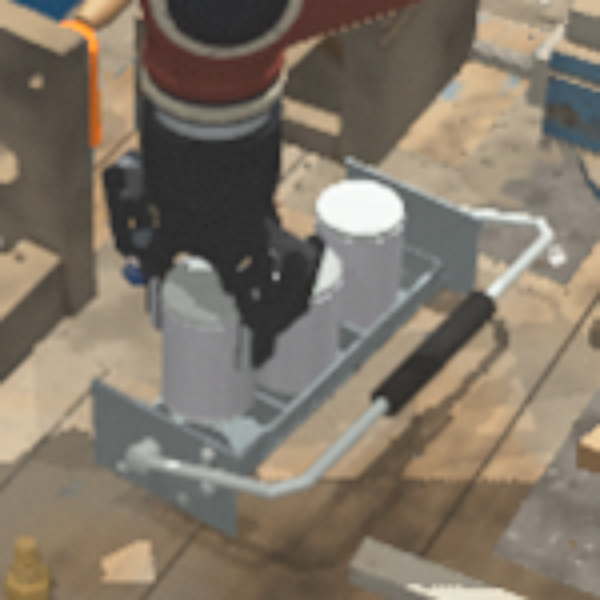

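Left tin is up and upright, clear of the tray, about 7.9 N (probably the heavy one). Setting it back.

```bash
python3 -m creep '[{"grip":50,"dx":0.5,"dy":0.5,"dz":10,"twist":0},{"grip":50,"dx":0.5,"dy":0.5,"dz":20,"twist":0},{"grip":50,"dx":0.5,"dy":0.5,"dz":30,"twist":0},{"grip":50,"dx":0.5,"dy":0.5,"dz":38,"twist":0},{"grip":50,"dx":0.5,"dy":0.5,"dz":42,"twist":0},{"grip":50,"dx":0.5,"dy":0.5,"dz":44,"twist":0},{"grip":50,"dx":0.5,"dy":0.5,"dz":44,"twist":0}]'; python3 -m creep '[{"grip":50,"dx":0,"dy":0,"dz":0,"twist":0},{"grip":50,"dx":0,"dy":0,"dz":0,"twist":0}]'; python3 goal.py 523 467 160 -6.6
```

```text
time: 11.05
position: [524.3, 467.7, 58.0]
tcp_rot: [0.747, 0.665, 0.003, 0.001]
force: [-0.7, 0.6, -7.2]
width: 55.5
time: 11.25
position: [524.5, 467.8, 58.1]
tcp_rot: [0.747, 0.665, 0.004, 0.002]
force: [-0.1, -0.3, -8.3]
width: 55.6
t 11.25 pos [524.5 467.8  58.1] ang -6.7 tilt [0.007 0.003] F [-0.1 -0.3 -8.3] w 55.6 q6 0.74 -> [  -0.6   -0.7 -101.9] twist -0.061364677703295456
```

```bash
python3 -m creep '[{"grip":50,"dx":0,"dy":0,"dz":1.5,"twist":0},{"grip":50,"dx":0,"dy":0,"dz":1.5,"twist":0},{"grip":50,"dx":0,"dy":0,"dz":1.5,"twist":0}]'; python3 goal.py 523 467 160 -6.6
```

```text
time: 11.55
position: [524.7, 468.0, 58.0]
tcp_rot: [0.747, 0.665, 0.004, 0.002]
force: [-4.2, -3.6, 3.1]
width: 55.9
t 11.55 pos [524.7 468.   58. ] ang -6.7 tilt [0.008 0.003] F [-4.2 -3.6  3.1] w 55.9 q6 0.74 -> [  -0.8   -0.9 -102. ] twist -0.054467836690037075
```

```bash
python3 -m creep '[{"grip":62,"dx":0,"dy":0,"dz":0,"twist":0},{"grip":75,"dx":0,"dy":0,"dz":0,"twist":0},{"grip":85,"dx":0,"dy":0,"dz":0,"twist":0},{"grip":85,"dx":0,"dy":0,"dz":0,"twist":0},{"grip":85,"dx":0,"dy":0,"dz":-20,"twist":0},{"grip":85,"dx":0,"dy":0,"dz":-50,"twist":0},{"grip":85,"dx":0,"dy":0,"dz":-80,"twist":0},{"grip":85,"dx":0,"dy":0,"dz":-102,"twist":0},{"grip":85,"dx":0,"dy":0,"dz":-102,"twist":0}]'; python3 goal.py 512.4 377.7 160 -6.6; python3 -c "import look;look.lids()"
```

```text
time: 12.45
position: [526.2, 469.4, 165.3]
tcp_rot: [0.747, 0.665, 0.008, 0.002]
force: [-0.1, 0.5, -0.0]
width: 84.8
t 12.45 pos [526.2 469.4 165.3] ang -6.7 tilt [0.015 0.008] F [-0.1  0.5 -0. ] w 84.8 q6 0.74 -> [-92.7  -3.1   4.3] twist -0.05494335514580939
lid [372.6 239.9] [360, 228, 26, 25, 529] z83-> [505.9 307.3  83. ]
```

```bash
python3 -m creep '[{"grip":85,"dx":-35,"dy":-1,"dz":0,"twist":0},{"grip":85,"dx":-65,"dy":-2,"dz":0,"twist":0},{"grip":85,"dx":-92.7,"dy":-3,"dz":4,"twist":0},{"grip":85,"dx":-92.7,"dy":-3,"dz":4,"twist":0},{"grip":85,"dx":-92.7,"dy":-3,"dz":4,"twist":0}]'; python3 -c "import look;look.lids()"; python3 goal.py 512.4 377.7 56 -6.6
```

```text
time: 13.0
position: [510.7, 376.2, 155.6]
tcp_rot: [0.747, 0.665, 0.005, 0.001]
force: [0.1, -0.1, 0.7]
width: 85.3
t 13.05 pos [511.  377.  156.3] ang -6.7 tilt [0.01  0.005] F [0.  0.8 0. ] w 84.8 q6 0.64 -> [  0.3   0.3 100.3] twist -0.0618299800990485
```

```bash
python3 -m creep '[{"grip":85,"dx":0.3,"dy":0.3,"dz":30,"twist":0},{"grip":85,"dx":0.3,"dy":0.3,"dz":60,"twist":0},{"grip":85,"dx":0.3,"dy":0.3,"dz":85,"twist":0},{"grip":85,"dx":0.3,"dy":0.3,"dz":98,"twist":0},{"grip":85,"dx":0.3,"dy":0.3,"dz":100,"twist":0},{"grip":85,"dx":0.3,"dy":0.3,"dz":100,"twist":0},{"grip":65,"dx":0.3,"dy":0.3,"dz":100,"twist":0},{"grip":50,"dx":0.3,"dy":0.3,"dz":100,"twist":0},{"grip":50,"dx":0.3,"dy":0.3,"dz":100,"twist":0},{"grip":50,"dx":0.3,"dy":0.3,"dz":100,"twist":0}]' 50; python3 -m creep '[{"grip":50,"dx":0,"dy":0,"dz":0,"twist":0},{"grip":50,"dx":0,"dy":0,"dz":-8,"twist":0},{"grip":50,"dx":0,"dy":0,"dz":-18,"twist":0},{"grip":50,"dx":0,"dy":0,"dz":-28,"twist":0},{"grip":50,"dx":0,"dy":0,"dz":-38,"twist":0},{"grip":50,"dx":0,"dy":0,"dz":-45,"twist":0},{"grip":50,"dx":0,"dy":0,"dz":-45,"twist":0},{"grip":50,"dx":0,"dy":0,"dz":-45,"twist":0},{"grip":50,"dx":0,"dy":0,"dz":-45,"twist":0}]'; for i in 1 2 3; do python3 -m creep '[{"grip":50,"dx":0,"dy":0,"dz":0,"twist":0},{"grip":50,"dx":0,"dy":0,"dz":0,"twist":0},{"grip":50,"dx":0,"dy":0,"dz":0,"twist":0}]'; done;  python3 goal.py 512.4 377.7 58 -6.6
```

```text
time: 14.05
position: [513.7, 378.5, 58.6]
tcp_rot: [0.747, 0.665, 0.007, 0.002]
force: [-0.5, 1.6, 6.3]
width: 55.8
time: 14.95
position: [512.7, 377.9, 102.9]
tcp_rot: [0.747, 0.665, 0.007, 0.002]
force: [0.1, 0.4, -3.9]
width: 55.6
time: 15.25
position: [512.5, 377.8, 102.5]
tcp_rot: [0.747, 0.665, 0.006, 0.002]
force: [0.2, 0.9, -3.6]
width: 55.6
time: 15.55
position: [512.5, 377.8, 102.5]
tcp_rot: [0.747, 0.665, 0.006, 0.002]
force: [0.4, 0.0, -3.5]
width: 55.5
time: 15.85
position: [512.5, 377.8, 102.5]
tcp_rot: [0.747, 0.665, 0.006, 0.002]
force: [-0.8, -1.0, -4.0]
width: 55.8
t 15.85 pos [512.5 377.8 102.5] ang -6.7 tilt [0.012 0.006] F [-0.8 -1.  -4. ] w 55.8 q6 0.64 -> [-0.5 -0.6 44.5] twist -0.07292517458176917
```

```bash
python3 -m creep '[{"grip":50,"dx":0,"dy":0.5,"dz":10,"twist":0},{"grip":50,"dx":0,"dy":0.5,"dz":20,"twist":0},{"grip":50,"dx":0,"dy":0.5,"dz":30,"twist":0},{"grip":50,"dx":0,"dy":0.5,"dz":38,"twist":0},{"grip":50,"dx":0,"dy":0.5,"dz":42,"twist":0},{"grip":50,"dx":0,"dy":0.5,"dz":45,"twist":0},{"grip":50,"dx":0,"dy":0.5,"dz":45,"twist":0},{"grip":50,"dx":0,"dy":0.5,"dz":45,"twist":0}]'; python3 goal.py 523 467 160 -6.6
```

```text
time: 16.65
position: [513.8, 378.3, 58.7]
tcp_rot: [0.747, 0.665, 0.007, 0.002]
force: [-3.9, -1.5, 3.9]
width: 55.7
t 16.65 pos [513.8 378.3  58.7] ang -6.7 tilt [0.012 0.006] F [-3.9 -1.5  3.9] w 55.7 q6 0.63 -> [ 9.000e+01 -1.000e-01 -1.006e+02] twist -0.06655324349162584
```

Seated (+4 N). Release, rise, go to the right tin.

```bash
python3 -m creep '[{"grip":62,"dx":0,"dy":0,"dz":0,"twist":0},{"grip":75,"dx":0,"dy":0,"dz":0,"twist":0},{"grip":85,"dx":0,"dy":0,"dz":0,"twist":0},{"grip":85,"dx":0,"dy":0,"dz":0,"twist":0},{"grip":85,"dx":0,"dy":0,"dz":-20,"twist":0},{"grip":85,"dx":0,"dy":0,"dz":-50,"twist":0},{"grip":85,"dx":0,"dy":0,"dz":-80,"twist":0},{"grip":85,"dx":0,"dy":0,"dz":-102,"twist":0},{"grip":85,"dx":0,"dy":0,"dz":-102,"twist":0}]'; python3 goal.py 505.9 307.4 160 -6.6
```

```text
time: 17.55
position: [514.9, 378.9, 165.5]
tcp_rot: [0.747, 0.665, 0.011, 0.002]
force: [0.8, 0.6, 0.5]
width: 84.7
t 17.55 pos [514.9 378.9 165.5] ang -6.7 tilt [0.019 0.011] F [0.8 0.6 0.5] w 84.7 q6 0.63 -> [-72.2  -0.7   4.6] twist -0.0687615530534913
```

```bash
python3 -m creep '[{"grip":85,"dx":-30,"dy":-1,"dz":0,"twist":0},{"grip":85,"dx":-60,"dy":-1,"dz":0,"twist":0},{"grip":85,"dx":-71,"dy":-1,"dz":0,"twist":0},{"grip":85,"dx":-71,"dy":-1,"dz":0,"twist":0},{"grip":85,"dx":-71,"dy":-1,"dz":0,"twist":0}]'; python3 -c "import look;look.lids()"; python3 goal.py 505.9 307.4 56 -6.6
```

```text
time: 18.05
position: [505.6, 308.9, 164.0]
tcp_rot: [0.747, 0.665, 0.011, 0.002]
force: [0.6, 1.0, 1.1]
width: 85.0
t 18.1 pos [505.7 309.2 164.2] ang -6.7 tilt [0.019 0.011] F [-0.3  0.4 -0.1] w 85.3 q6 0.54 -> [ -3.1  -1.4 108.1] twist -0.054736049723942415
```

```bash
python3 -m creep '[{"grip":85,"dx":-2,"dy":-1.4,"dz":30,"twist":0},{"grip":85,"dx":-3,"dy":-1.4,"dz":60,"twist":0},{"grip":85,"dx":-3,"dy":-1.4,"dz":90,"twist":0},{"grip":85,"dx":-3,"dy":-1.4,"dz":104,"twist":0},{"grip":85,"dx":-3,"dy":-1.4,"dz":108,"twist":0},{"grip":85,"dx":-3,"dy":-1.4,"dz":108,"twist":0},{"grip":65,"dx":-3,"dy":-1.4,"dz":108,"twist":0},{"grip":50,"dx":-3,"dy":-1.4,"dz":108,"twist":0},{"grip":50,"dx":-3,"dy":-1.4,"dz":108,"twist":0},{"grip":50,"dx":-3,"dy":-1.4,"dz":108,"twist":0}]' 50; python3 -m creep '[{"grip":50,"dx":0,"dy":0,"dz":0,"twist":0},{"grip":50,"dx":0,"dy":0,"dz":-8,"twist":0},{"grip":50,"dx":0,"dy":0,"dz":-18,"twist":0},{"grip":50,"dx":0,"dy":0,"dz":-28,"twist":0},{"grip":50,"dx":0,"dy":0,"dz":-38,"twist":0},{"grip":50,"dx":0,"dy":0,"dz":-45,"twist":0},{"grip":50,"dx":0,"dy":0,"dz":-45,"twist":0},{"grip":50,"dx":0,"dy":0,"dz":-45,"twist":0},{"grip":50,"dx":0,"dy":0,"dz":-45,"twist":0}]'; for i in 1 2 3; do python3 -m creep '[{"grip":50,"dx":0,"dy":0,"dz":0,"twist":0},{"grip":50,"dx":0,"dy":0,"dz":0,"twist":0},{"grip":50,"dx":0,"dy":0,"dz":0,"twist":0}]'; done;  python3 goal.py 505.9 307.4 58 -6.6
```

```text
time: 19.1
position: [507.1, 308.3, 58.6]
tcp_rot: [0.747, 0.665, 0.012, 0.002]
force: [-1.3, -0.5, 6.6]
width: 55.7
time: 20.0
position: [505.7, 307.5, 102.9]
tcp_rot: [0.747, 0.665, 0.012, 0.002]
force: [0.3, -0.2, -3.6]
width: 55.9
time: 20.3
position: [505.5, 307.4, 102.5]
tcp_rot: [0.747, 0.665, 0.011, 0.002]
force: [0.1, 0.5, -3.0]
width: 55.7
time: 20.6
position: [505.5, 307.4, 102.4]
tcp_rot: [0.747, 0.665, 0.011, 0.002]
force: [-0.2, 0.0, -2.5]
width: 55.7
time: 20.9
position: [505.5, 307.4, 102.5]
tcp_rot: [0.747, 0.665, 0.011, 0.002]
force: [-0.9, -0.3, -2.7]
width: 55.7
t 20.9 pos [505.5 307.4 102.5] ang -6.7 tilt [0.02  0.012] F [-0.9 -0.3 -2.7] w 55.7 q6 0.53 -> [-0.6 -0.4 44.5] twist -0.06389612087528462
```

Right ≈ 3 N (light), mid ≈ 3.8 N, left ≈ 7.9 N: left is heaviest. Put the right one back.

```bash
python3 -m creep '[{"grip":50,"dx":0,"dy":0.5,"dz":10,"twist":0},{"grip":50,"dx":0,"dy":0.5,"dz":20,"twist":0},{"grip":50,"dx":0,"dy":0.5,"dz":30,"twist":0},{"grip":50,"dx":0,"dy":0.5,"dz":38,"twist":0},{"grip":50,"dx":0,"dy":0.5,"dz":42,"twist":0},{"grip":50,"dx":0,"dy":0.5,"dz":45,"twist":0},{"grip":50,"dx":0,"dy":0.5,"dz":45,"twist":0},{"grip":50,"dx":0,"dy":0.5,"dz":45,"twist":0}]'; python3 goal.py 505.9 307.4 160 -6.6
```

```text
time: 21.7
position: [507.1, 308.1, 58.6]
tcp_rot: [0.747, 0.665, 0.011, 0.002]
force: [-3.8, -2.3, 5.5]
width: 55.9
t 21.7 pos [507.1 308.1  58.6] ang -6.7 tilt [0.02  0.012] F [-3.8 -2.3  5.5] w 55.9 q6 0.53 -> [   0.6    0.7 -101.5] twist -0.05652965854790182
```

```bash
python3 -m creep '[{"grip":62,"dx":0,"dy":0,"dz":0,"twist":0},{"grip":75,"dx":0,"dy":0,"dz":0,"twist":0},{"grip":85,"dx":0,"dy":0,"dz":0,"twist":0},{"grip":85,"dx":0,"dy":0,"dz":0,"twist":0},{"grip":85,"dx":0,"dy":0,"dz":-20,"twist":0},{"grip":85,"dx":0,"dy":0,"dz":-50,"twist":0},{"grip":85,"dx":0,"dy":0,"dz":-80,"twist":0},{"grip":85,"dx":0,"dy":0,"dz":-110,"twist":0},{"grip":85,"dx":0,"dy":0,"dz":-110,"twist":0}]'; python3 -m creep '[{"grip":85,"dx":0,"dy":-50,"dz":0,"twist":0},{"grip":85,"dx":0,"dy":-100,"dz":0,"twist":0},{"grip":85,"dx":0,"dy":-150,"dz":0,"twist":0},{"grip":85,"dx":0,"dy":-150,"dz":0,"twist":0}]'; python3 look.py; python3 goal.py 523 467 170 -6.6
```

```text
time: 22.6
position: [507.9, 308.0, 174.5]
tcp_rot: [0.747, 0.665, 0.016, 0.004]
force: [0.6, -0.8, 0.9]
width: 85.1
time: 23.0
position: [353.4, 325.0, 167.4]
tcp_rot: [0.746, 0.666, 0.014, 0.003]
force: [1.0, 0.5, -0.7]
width: 84.9
lid [292.8 232.6] [281, 220, 25, 26, 531] z83-> [524.  467.3  83. ]
lid [337.5 236.9] [325, 225, 26, 25, 527] z83-> [513.3 377.7  83. ]
lid [372.5 239.5] [360, 227, 26, 26, 533] z83-> [506.5 307.4  83. ]
top [328.49512671 287.90253411] [10, 11, 57, 14, 513]
scene [368.75757576 257.19480519] [8, 8, 30, 31, 231]
sleeve (array([411.33533566, 397.94863768,  77.29749241]), np.float64(0.07492182118178833))
t 23.15 pos [359.1 325.5 170.2] ang -6.6 tilt [0.03  0.016] F [ 1.  -0.1  0.1] w 84.9 q6 0.7 -> [159.4 146.4   7.3] twist -0.03857112097250592
```

```bash
python3 -m creep '[{"grip":85,"dx":30,"dy":28,"dz":0,"twist":0},{"grip":85,"dx":64,"dy":58,"dz":0,"twist":0},{"grip":85,"dx":96,"dy":88,"dz":0,"twist":0},{"grip":85,"dx":128,"dy":118,"dz":3,"twist":0},{"grip":85,"dx":159,"dy":147,"dz":7,"twist":0},{"grip":85,"dx":159,"dy":147,"dz":7,"twist":0},{"grip":85,"dx":159,"dy":147,"dz":7,"twist":0}]'; python3 -m creep '[{"grip":85,"dx":0,"dy":0,"dz":0,"twist":0}]'; python3 goal.py 524 467.3 56 -6.6
```

```text
time: 23.85
position: [525.1, 466.2, 168.5]
tcp_rot: [0.747, 0.664, 0.015, 0.004]
force: [-0.4, -0.2, -0.1]
width: 85.2
time: 23.95
position: [525.6, 465.7, 168.6]
tcp_rot: [0.747, 0.664, 0.015, 0.004]
force: [0.3, 0.4, -0.1]
width: 85.3
t 23.95 pos [525.6 465.7 168.6] ang -6.8 tilt [0.028 0.015] F [ 0.3  0.4 -0.1] w 85.3 q6 0.74 -> [ -0.6  -4.7 112.6] twist -0.16053801215943508
```

```bash
python3 -m creep '[{"grip":85,"dx":-0.6,"dy":-4.7,"dz":30,"twist":0},{"grip":85,"dx":-0.6,"dy":-4.7,"dz":60,"twist":0},{"grip":85,"dx":-0.6,"dy":-4.7,"dz":90,"twist":0},{"grip":85,"dx":-0.6,"dy":-4.7,"dz":108,"twist":0},{"grip":85,"dx":-0.6,"dy":-4.7,"dz":112.5,"twist":0},{"grip":85,"dx":-0.6,"dy":-4.7,"dz":112.5,"twist":0},{"grip":65,"dx":-0.6,"dy":-4.7,"dz":112.5,"twist":0},{"grip":50,"dx":-0.6,"dy":-4.7,"dz":112.5,"twist":0},{"grip":50,"dx":-0.6,"dy":-4.7,"dz":112.5,"twist":0},{"grip":50,"dx":-0.6,"dy":-4.7,"dz":112.5,"twist":0}]' 60; python3 -m creep '[{"grip":50,"dx":0,"dy":0,"dz":0,"twist":0},{"grip":50,"dx":0,"dy":0,"dz":-8,"twist":0},{"grip":50,"dx":0,"dy":0,"dz":-20,"twist":0},{"grip":50,"dx":0,"dy":0,"dz":-34,"twist":0},{"grip":50,"dx":0,"dy":0,"dz":-50,"twist":0},{"grip":50,"dx":0,"dy":0,"dz":-66,"twist":0},{"grip":50,"dx":0,"dy":0,"dz":-82,"twist":0},{"grip":50,"dx":0,"dy":0,"dz":-98,"twist":0},{"grip":50,"dx":0,"dy":0,"dz":-112,"twist":0},{"grip":50,"dx":0,"dy":0,"dz":-120,"twist":0}]'; python3 -m creep '[{"grip":50,"dx":0,"dy":0,"dz":-5,"twist":0},{"grip":50,"dx":0,"dy":0,"dz":-5,"twist":0},{"grip":50,"dx":0,"dy":0,"dz":-5,"twist":0},{"grip":50,"dx":0,"dy":0,"dz":-5,"twist":0},{"grip":50,"dx":0,"dy":0,"dz":-5,"twist":0},{"grip":50,"dx":0,"dy":0,"dz":-5,"twist":0}]'; python3 goal.py 524 467.3 180 -6.6
python3 - <<'E'
from h import *
import look
look.lids();look.sleeve();cv2.imwrite("pics/f1.png",cv2.resize(get_image("scene")[170:320,260:410,::-1],None,fx=4,fy=4))
print(np.round(status.get_state()["joint_velocities"],3))
E
```

```text
time: 24.95
position: [525.1, 468.4, 59.2]
tcp_rot: [0.747, 0.664, 0.017, 0.004]
force: [-1.4, -0.4, 6.8]
width: 55.5
time: 25.95
position: [522.0, 466.8, 181.7]
tcp_rot: [0.747, 0.664, 0.019, 0.004]
force: [-0.0, 1.6, -7.8]
width: 55.6
time: 26.55
position: [521.6, 466.5, 185.9]
tcp_rot: [0.747, 0.664, 0.018, 0.004]
force: [1.0, 0.6, -7.5]
width: 55.5
t 26.55 pos [521.6 466.5 185.9] ang -6.8 tilt [0.032 0.018] F [ 1.   0.6 -7.5] w 55.5 q6 0.74 -> [0.9 2.1 6. ] twist -0.16828189368695234
lid [372.7 239.5] [360, 227, 26, 26, 535] z83-> [506.7 307.   83. ]
top [322.29301075 286.8655914 ] [11, 11, 47, 12, 372]
scene [365.04464286 262.08035714] [8, 9, 30, 29, 112]
sleeve (array([413.70153045, 410.53640733,  70.78014206]), np.float64(1.076862396946307))
[ 0.    -0.001 -0.001  0.     0.    -0.   ]
```

View pics/f1.png

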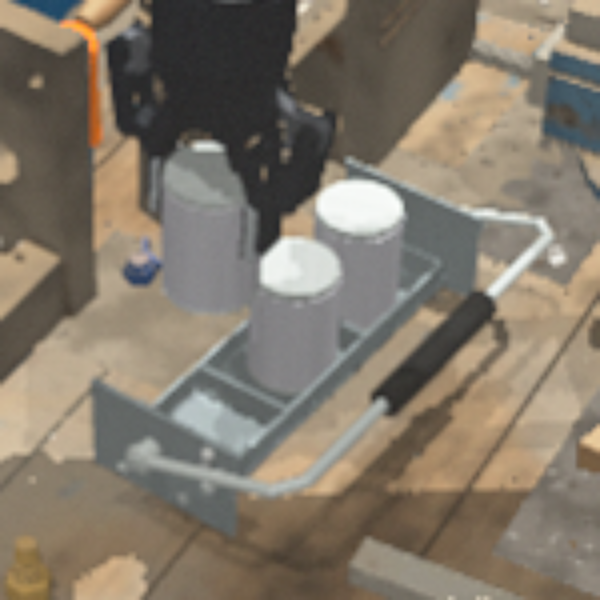

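The left tin is held about 127 mm above its bay, upright and still. The middle and right tins are in their bays, and the handle is down. Handing in.

```bash
python3 -c "
from rig import *
print(sign_off())"; python3 goal.py 524 467.3 180
```

```text
the job is handed in; nothing more can be done
None
the job is handed in; nothing more can be done
```

I swung the handle down to its end stop and lifted the tins left, middle, right, standing each back in its bay. I then lifted the left tin again and handed the job in at about 27 s with it held up. Sign-off gives no verdict, so these are my own last readings.

- **Weights:** left about 7.9 N, middle about 3.8 N, right about 3 N, so the left tin is clearly the heaviest.
- **Held tin:** the base is about 129 mm above the bench, tilted about 0.04 rad, with the joints at rest, the load steady at about 7.5 N and 60 N of grip. The last picture shows it clear of the carrier.
- **Other tins:** before the final lift, the lid positions showed all three tins within 1 mm or so of where they started. The last picture shows the middle and right tins standing in their bays. Only the right lid could be measured again then, because the arm hid the middle one from above.
- **Handle:** I felt about 28 N at the stop, well beyond the detent. I have no direct joint reading; one clear two-camera fix put the bar 77 mm high, against the 75 mm expected. Two other fixes, from partly hidden views, disagreed at 61 and 71 mm.
- **Loose things:** the last picture shows no sign that they moved, but I did not measure their positions.

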